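# Hang the insert basket in the notch of the rinse tank

## Task

Pick up the little steel basket by its black grip and hook its bent lip over the hanger rail on the near wall of the rinse tank, well to one side of the tank's middle, with the basket hanging inside the tank. Then slide it along the rail toward the middle, without lifting it off again, until the lip drops fully into the notch, and let go so that it hangs there by itself. Press and push gently throughout, and leave the cup and the sanding block where they are.

Things in the scene. Friction and masses are not known exactly. Their poses are not given: they have to be found in the camera images.
- tank: Open steel rinse tank, fixed, outside 120 (x) x 320 (y) x 84 mm high, walls 4 mm, inner floor 24 mm above the table; bar handles stand 22 mm out from its end walls. Origin: centre of its underside, on the table; x from the near (robot side) to the far wall, y along its length, z up. An aluminium hanger rail is clamped on its near wall. Basket against rail or tank: keep under 40 N, a few N are enough.
- near_wall (a point): Fixed point of the tank at (-58, 0, 114) mm: middle of the near wall, at the height of the rail's straight top edge. The rail stands upright in the wall's plane, 4 mm thick, 240 mm long in y, and does not yield. One rectangular notch at the rail's own middle: 46 mm long, 9 mm deep (floor 105 mm above the table).
- rail_left (a point): Fixed point at (-58, 56, 114) mm in the tank's frame, same axes. The rail is clamped up to 36 mm off the tank's middle to either side; this is not measured, so the notch (centre within 36 mm of near_wall) must be seen or felt for. The lip, centred here give or take 6 mm in y, always meets plain rail.
- rail_right (a point): The same at (-58, -56, 114) mm, toward the robot's right. Put the lip over the rail near rail_left or rail_right, either will do, not within 42 mm (along y) of near_wall.
- basket: Loose steel basket holding brass inserts, 0.16 to 0.28 kg. Origin: centre of the underside of its pocket, z up; pocket 47 (x) x 56 (y) x 36 mm high. On its -x side a back plate 40 mm wide (y) rises to z = 73 mm and bends over to -x as a lip. It hangs right with its x along the tank's x, pocket inside the tank; its bottom is 70 mm below the lip's underside.
- lip (a point): Centre of the lip's underside, at (-29.5, 0, 70) mm in the basket's frame, same axes: roof of a downward-open channel 9 mm wide in x, 40 mm long in y, between the back plate and a flange 14 mm deep, then flared outward 6 mm more. Lip strip 3 mm thick. Its height is 114 mm on the plain rail, 105 mm seated in the notch.
- grip (a point): Middle of the black plastic grip that stands upright on the lip, at (-29.5, 0, 90) mm in the basket's frame, same axes: a block 12 mm in x, 24 mm in y, from 3 to 37 mm above the lip's underside. Pinch it across its 12 mm.
- cup: Loose empty clear plastic mixing cup, 66 mm across, 62 mm high, standing on the table; origin at the centre of its underside. To be left alone.
- block: Loose brown sanding block, 60 x 100 x 30 mm, lying on the table; origin at the centre of its underside. To be left alone.
Mind the look-alikes: they are no part of the job. Leave any green look-alike of the basket alone.

How it is judged:
By the outcome, as a careful person would: the job done as asked, in the order asked, and still so for the second after the job is handed in, with the robot touching nothing.
It also fails if it takes over 72 s, if anything falls off the work surface, if the arm or the gripper's body presses on something with over 40 N, if the wrist force passes 120 N, or if a joint passes its speed limit or range.

## Robot

A 6-joint arm with a two-finger parallel gripper is mounted at the origin on a cart in front of the work surface, level with it; the furniture and walls round the work are solid. World frame = base frame: x ahead of the robot, y to its left, z up, the work surface at z = 0. Lengths are in m, angles in rad, forces in N, time in s.
With the tool pointing down it reaches from about 0.2 to 0.875 m from the base axis. Payload 3.4 kg.
Tool frame: the origin (TCP) lies between the finger pads; the fingertips stand 25 mm ahead of it and the grasp point (between the pads) lies 6 mm ahead of it (r.nose_length is the z of the fingertips in the tool frame, in m); z points along the fingers, x is the direction in which the jaws open and shut, and the axes are right-handed (so a half turn about z gives the same grasp; the last joint's range is limited). The gripper opens to 94 mm and grips with 3 to 60 N. Pads are 16 mm wide; open, the fingers measure 119 mm over their backs; the gripper's body (75 mm by 177 mm) begins 78 mm behind the grasp point.
Start: joints at [1.029, 0.276, 1.505, -0, 1.361, -0.121], TCP at [0.235, 0.525, 0.23] pointing down, gripper open.
Joint ranges: [-2.89, 2.89], [-0.75, 2.08], [0.22, 2.7], [-1.18, 4.32], [0.11, 2.71], [-2.7, 2.7]. Speed limits (rad/s): [2.57, 2.57, 3.14, 3.14, 3.14, 3.14].

## Interface

Orientations are given as a unit quaternion [w, x, y, z].
In Python, from plant import r, gripper_to, inverse_kinematics, vision, models, telemetry gives the robot as it stands. Calls block until the motion is done:
- r.move_to(position, orientation): joint-space move of the TCP to a pose.
- r.move_l(position, rot=None, vel=0.15, guard=None): straight line of the TCP; rot=None keeps the orientation; vel is the mean speed in m/s. With guard (N) it stops when the force on the tool has changed by that much, and returns True; else False.
- r.movej(angles): joint-space move.
- gripper_to(opening, f_grip=None): finger opening in m; f_grip is the grip in N (None keeps the last); returns when the fingers have stopped.
- r.hold(seconds).
- inverse_kinematics(position, orientation): joint angles nearest the present ones, or None.
- vision.snapshot(name): name is "scene" or "side" or "wrist"; returns the picture (400x640x3 uint8, red, green, blue); there is no depth.
- vision.get_calibration(name): a dict with "fx", "fy", "cx", "cy" (pixels), "position" and "orientation" of the camera in the world. Camera axes: x right, y down, z forward; pixel columns grow to the right and rows downward; lengths in m; the calibration is good to about 2 mm. A picture is of the moment at which its call begins: read the wrist's pose just before it. get_calibration takes no time and is no camera call; for the wrist camera it gives the pose at the moment of the call.
A pose or a line that the arm cannot do raises r.PlanningError and nothing moves.
- r.sign_off(): hands the job in, once; it reports no verdict.
Trained networks look in the newest picture that a camera, given by its name, has taken for a name from the list of things; names that differ only in an ending like _2 or _b are one class to them, and where a whole thing is asked for, a point or a joint stands for the part that bears it (a point fixed in the world has none). Each returns a list of dicts, best first, with "score" (0 to 1); they miss things now and then, are a little off and sometimes report something else, mostly with a low value. They report only what shows in the picture. A call takes as long as a camera call. They do not tell look-alikes from the thing itself.
- models.boxes_of(thing, camera): "at" ([x, y, z] in m, in world coordinates, good to about 4 mm: the middle of the surface that is visible of it).
- models.regions_of(thing, camera): "pixels" (400x640 bool, what is visible of it).
- models.mark_of(thing, camera): "at" ([x, y, z] in m, in world coordinates, good to about 4 mm: a listed point, or the origin of a listed thing).
Readings, each from a call of its own:
- telemetry.current_t(): time.
- telemetry.current_joints(): joint angles.
- telemetry.current_dq(): joint speeds.
- telemetry.current_joint_efforts(): joint torques, N m.
- telemetry.current_ee_pos(): TCP position.
- telemetry.current_tool_rot(): TCP orientation.
- telemetry.current_wrist_force(): force on the tool from outside, world axes, zero at the start.
- telemetry.current_torque(): the same for the moment, N m.
- telemetry.current_opening(): finger opening in m.
Only numpy, scipy, OpenCV 4.12 (cv2) and the standard library are available. Lean on these libraries where they do the work, as an engineer would, in place of code of your own. Each camera call takes 0.05 s, during which the arm holds its last target. There are 200 camera calls.

## Working session

There is one attempt and no reset: what is moved stays moved. The work goes in short steps, each a Python script; the robot and the scene stay as the last script left them, time stands still between calls to the robot, and variables do not carry over. Pictures are saved under pics/ and viewed, about 8 in all and at most 12, crops included, and the job is handed in when it is done.

```bash
mkdir -p pics; ls
cat > h.py <<'E'
import numpy as np, cv2
from scipy.spatial.transform import Rotation as R
from plant import r, gripper_to, inverse_kinematics, vision, models, telemetry as T
def Rq(q): return R.from_quat([q[1],q[2],q[3],q[0]])
def qd(yaw):  # tool down, tool x at yaw
    x,y,z,w=(R.from_euler('z',yaw)*R.from_euler('x',np.pi)).as_quat(); return [w,x,y,z]
def ray(cal,px,z):
    d=Rq(cal['orientation']).apply([(px[0]-cal['cx'])/cal['fx'],(px[1]-cal['cy'])/cal['fy'],1]); p=np.array(cal['position'])
    return p+d*(z-p[2])/d[2]
def proj(cal,P):
    c=Rq(cal['orientation']).inv().apply(np.array(P)-cal['position']); return c[0]/c[2]*cal['fx']+cal['cx'],c[1]/c[2]*cal['fy']+cal['cy']
def save(n,im,box=None,s=1):
    im=im[:,:,::-1]
    if box: im=im[box[1]:box[3],box[0]:box[2]]
    cv2.imwrite('pics/%s.png'%n,cv2.resize(im,None,fx=s,fy=s,interpolation=cv2.INTER_CUBIC))
E
python3 - <<'E'
from h import *
for c in ['scene','side']:
    im=vision.snapshot(c); save(c+'0',im); 
    k=vision.get_calibration(c); print(c,np.round(k['position'],3),np.round(k['orientation'],3),k['fx'])
    for t in ['tank','near_wall','rail_left','rail_right','basket','lip','grip','cup','block']:
        print(t,[(np.round(d['at'],3),round(d['score'],2),np.round(proj(k,d['at']))) for d in models.mark_of(t,c)][:3])
print(T.current_t())
E
```

```text
pics
scene [-0.166 -0.602  0.766] [-0.422  0.796 -0.385  0.2  ] 372.6528017861336
tank [(array([ 0.63 , -0.06 , -0.002]), 0.65, array([346., 230.]))]
near_wall [(array([ 0.568, -0.058,  0.115]), 0.78, array([334., 209.]))]
rail_left [(array([ 0.575, -0.002,  0.112]), 0.85, array([321., 203.])), (array([ 0.411, -0.288,  0.07 ]), 0.52, array([370., 286.]))]
rail_right [(array([ 0.564, -0.116,  0.115]), 0.89, array([349., 217.]))]
basket [(array([ 0.432, -0.275,  0.   ]), 0.87, array([368., 297.])), (array([0.804, 0.046, 0.001]), 0.51, array([350., 195.]))]
lip [(array([0.783, 0.067, 0.069]), 0.77, array([342., 180.])), (array([ 0.406, -0.288,  0.067]), 0.76, array([369., 288.]))]
grip [(array([ 0.412, -0.289,  0.088]), 0.81, array([371., 281.])), (array([0.783, 0.064, 0.092]), 0.6, array([343., 175.]))]
cup [(array([ 0.414, -0.085,  0.002]), 0.57, array([309., 269.]))]
block [(array([ 0.411,  0.34 , -0.005]), 0.69, array([215., 217.]))]
side [ 0.66  -1.077  0.724] [-0.504  0.863  0.016 -0.023] 494.5770375996549
tank [(array([ 0.627, -0.059, -0.002]), 0.59, array([332., 248.]))]
near_wa
[... 155 characters left out ...]
.005, 0.115]), 0.96, array([311., 195.]))]
rail_right [(array([ 0.564, -0.109,  0.111]), 0.76, array([304., 220.]))]
basket [(array([ 0.44 , -0.279, -0.001]), 0.75, array([242., 306.]))]
lip [(array([ 0.41 , -0.289,  0.072]), 0.74, array([223., 282.])), (array([0.779, 0.067, 0.073]), 0.64, array([390., 197.]))]
grip [(array([ 0.402, -0.289,  0.09 ]), 0.67, array([218., 275.])), (array([0.778, 0.068, 0.089]), 0.63, array([390., 192.]))]
cup [(array([ 0.412, -0.088, -0.002]), 0.76, array([245., 254.])), (array([0.572, 0.004, 0.114]), 0.52, array([310., 195.]))]
block [(array([ 0.41 ,  0.336, -0.007]), 0.59, array([268., 177.])), (array([ 0.437, -0.281, -0.002]), 0.42, array([241., 307.]))]
1.0
```

View pics/scene0.png

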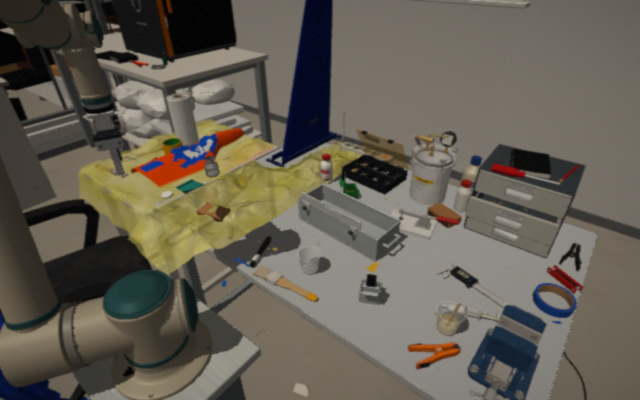

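View pics/side0.png

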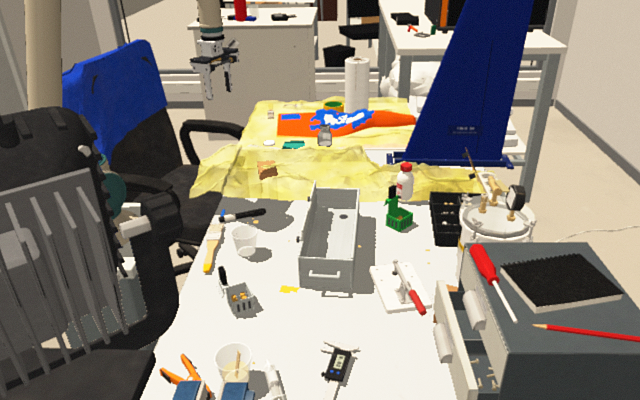

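The scene shows the steel basket, with its black grip at about (371,281), right of the cup at (309,260). The tank is behind it, with its near wall facing the robot. The side view agrees: basket at (240,300), tank at (332,240), and the green look-alike at (398,215), which I'll avoid. Next I'll go above the basket and look from close by.

Run:
```python
from h import *
yaw=np.radians(24)
def best(p,yaw):
    c=[(y,inverse_kinematics(p,qd(y))) for y in (yaw,yaw+np.pi,yaw-np.pi)]
    for y,j in c: print(round(y,2),None if j is None else np.round(j,2))
best([0.41,-0.289,0.28],yaw); best([0.57,-0.115,0.28],np.radians(-5))
p=T.current_ee_pos(); r.move_l([p[0],p[1],0.30])
r.move_to([0.425,-0.284,0.30],qd(yaw))
k=vision.get_calibration('wrist'); im=vision.snapshot('wrist'); save('w1',im)
print(np.round(k['position'],3),np.round(k['orientation'],3),k['fx'],T.current_t())
for t in ['basket','lip','grip']:
    print(t,[(np.round(d['at'],4),round(d['score'],2),np.round(proj(k,d['at']))) for d in models.mark_of(t,'wrist')][:3])
```

```text
0.42 [-0.75  0.14  1.56 -0.    1.44 -1.17]
3.56 [-0.75  0.14  1.56  0.    1.44  1.97]
-2.72 [-0.75  0.14  1.56  0.    1.44  1.97]
-0.09 [-0.32  0.26  1.4  -0.    1.48 -0.23]
3.05 None
-3.23 None
[ 0.397 -0.223  0.455] [0.114 0.971 0.207 0.025] 333.1644401086025 4.5833
basket [(array([ 0.4375, -0.2791,  0.0012]), 0.57, array([331., 171.]))]
lip [(array([ 0.4139, -0.2887,  0.0698]), 0.78, array([311., 179.]))]
grip []
```

View pics/w1.png

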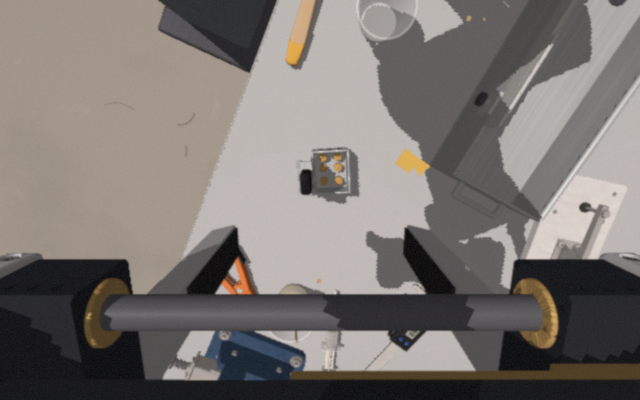

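The wrist view shows the basket at about (331,171) and its black grip at (306,181), nearly square to the image. I'll enlarge it to read its yaw.

Run:
```python
from h import *
im=cv2.imread('pics/w1.png')[:,:,::-1]
save('w1c',im,(280,130,380,210),7)
m=models.regions_of('basket','wrist'); k=vision.get_calibration('wrist')
for d in m[:2]:
    p=d['pixels'].astype(np.uint8); pts=cv2.findNonZero(p); print(d['score'],len(pts),cv2.boundingRect(pts),cv2.minAreaRect(pts))
# predicted outline for yaw 24 at z=36mm
c=np.array([0.4375,-0.2791])
for a in (15,20,24,28):
    Rm=R.from_euler('z',a,degrees=True)
    print(a,[tuple(np.round(proj(k,Rm.apply([x,y,z])+[c[0],c[1],0]),1)) for x,y,z in [(-.0235,-.028,.036),(.0235,-.028,.036),(.0235,.028,.036),(-.0235,.028,.036),(-.0295,-.012,.107),(-.0295,.012,.107)]])
```

```text
0.92 2165 (297, 148, 53, 48) ((323.1120910644531, 171.09927368164062), (46.006492614746094, 51.93500900268555), 86.53176879882812)
15 [(np.float64(310.1), np.float64(193.1)), (np.float64(346.1), np.float64(198.7)), (np.float64(353.9), np.float64(155.8)), (np.float64(316.9), np.float64(149.9)), (np.float64(304.8), np.float64(191.9)), (np.float64(308.2), np.float64(169.9))]
20 [(np.float64(311.9), np.float64(194.9)), (np.float64(348.2), np.float64(197.4)), (np.float64(352.2), np.float64(154.0)), (np.float64(314.8), np.float64(151.3)), (np.float64(305.6), np.float64(194.4)), (np.float64(306.9), np.float64(172.2))]
24 [(np.float64(313.3), np.float64(196.2)), (np.float64(349.8), np.float64(196.2)), (np.float64(350.7), np.float64(152.6)), (np.float64(313.2), np.float64(152.5)), (np.float64(306.3), np.float64(196.3)), (np.float64(306.1), np.float64(174.1))]
28 [(np.float64(314.9), np.float64(197.4)), (np.float64(351.3), np.float64(194.9)), (np.float64(349.1), np.float64(151.3)), (np.float64(311.6), np.float64(153.9)), (np.float64(307.2), np.float64(198.1)), (np.float64(305.4), np.float64(176.1))]
```

View pics/w1c.png

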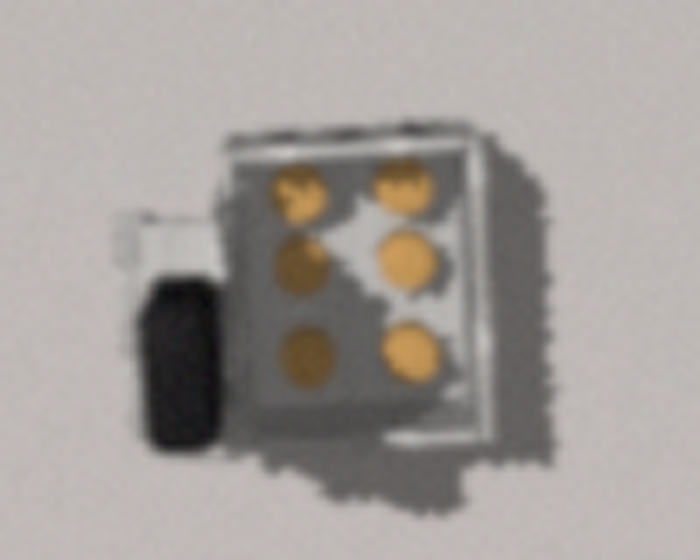

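Right rim edge (348,150)→(350,193) and top edge tilt −4° give a yaw of about 27.5°. The lip is then near (0.409,−0.291). I'll grasp now.

Run:
```python
from h import *
yaw=np.radians(27.5); g=np.array([0.4095,-0.2905])
gripper_to(0.05,30)
r.move_to([*g,0.17],qd(yaw)); print(T.current_wrist_force())
print('guard',r.move_l([*g,0.103],vel=0.06,guard=6)); print(T.current_ee_pos())
gripper_to(0.0,30); print('open',T.current_opening(),T.current_wrist_force())
f0=np.array(T.current_wrist_force())
r.move_l([*g,0.26],vel=0.1); r.hold(0.3)
print('open',T.current_opening(),'dF',np.array(T.current_wrist_force())-f0,T.current_torque(),T.current_t())
im=vision.snapshot('side'); save('s2',im,(140,130,420,330),2.8)
# rail look: notch in the initial side/scene pictures
for c in ['scene','side']:
    if c=='scene': vision.snapshot(c)
    for t in ['near_wall','rail_left','rail_right','tank','lip','grip','basket']:
        print(c,t,[(np.round(d['at'],4),round(d['score'],2)) for d in models.mark_of(t,c)][:2])
save('railA',cv2.imread('pics/side0.png')[:,:,::-1],(280,170,380,310),4)
```

```text
[-0.29523944 -1.20736477  0.11889796]
guard False
[ 0.4097429  -0.29073905  0.10336769]
open 0.011539347101448022 [-0.02508611  0.11908789  0.84610841]
open 0.011852301402960631 dF [ 0.18551925 -0.28491131 -3.33526499] [-0.08526027  0.06147617  0.02261357] 10.15
scene near_wall []
scene rail_left [(array([ 0.5738, -0.0036,  0.1104]), 0.58)]
scene rail_right [(array([ 0.5663, -0.1141,  0.1138]), 0.75)]
scene tank [(array([ 0.6307, -0.0652, -0.0019]), 0.8)]
scene lip [(array([ 0.4068, -0.2871,  0.224 ]), 0.73), (array([0.7834, 0.0694, 0.0678]), 0.54)]
scene grip [(array([0.7823, 0.0643, 0.093 ]), 0.69), (array([ 0.4098, -0.2897,  0.2447]), 0.58)]
scene basket [(array([ 0.4289, -0.2735,  0.1563]), 0.84), (array([8.048e-01, 4.760e-02, 6.000e-04]), 0.81)]
side near_wall [(array([ 0.5697, -0.0577,  0.1166]), 0.89)]
side rail_left []
side rail_right [(array([ 0.5644, -0.1117,  0.1118]), 0.55), (array([ 0.4357, -0.2785,  0.1564]), 0.49)]
side tank [(array([ 0.6285, -0.0601, -0.    ]), 0.78)]
side lip [(array([0.7796, 0.066 , 0.0705]), 0.95), (array([ 0.4081, -0.2899,  0.2301]), 0.93)]
side grip [(array([0.7835, 0.0662, 0.089 ]), 0.78), (array([ 0.4051, -0.2899,  0.2473]), 0.58)]
side basket [(array([ 0.4342, -0.2767,  0.1586]), 0.7)]
```

View pics/s2.png

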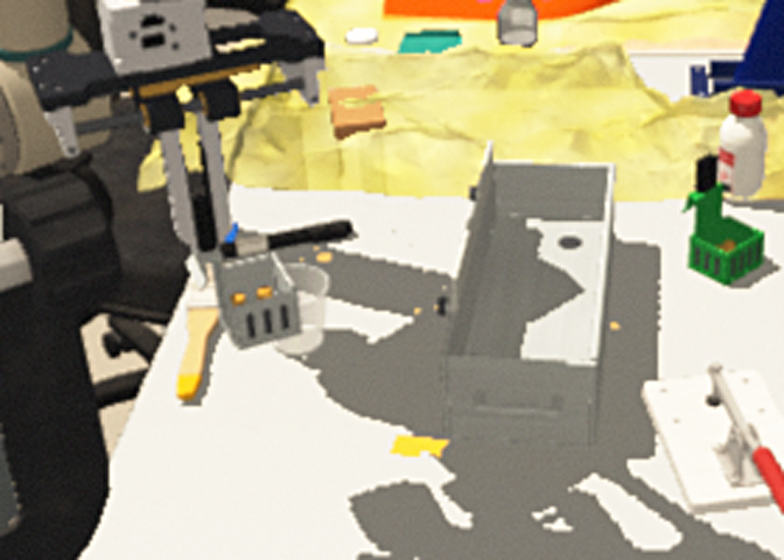

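The basket hangs level in the jaws (opening 11.9 mm, load 3.3 N). Next I'll carry it near the rail's right part, and look for the notch with the wrist camera from the near side.

Run:
```python
from h import *
yaw=np.radians(-4.7)
r.move_l([0.42,-0.28,0.30],vel=0.15)
r.move_to([0.50,-0.125,0.30],qd(yaw))
k=vision.get_calibration('wrist'); im=vision.snapshot('wrist'); save('w3',im,(240,0,640,260),2); cv2.imwrite('pics/w3full.png',im[:,:,::-1])
import json; json.dump({a:np.array(b).tolist() for a,b in k.items()},open('k3.json','w'))
print(np.round(k['position'],3),T.current_t())
for t in ['near_wall','rail_left','rail_right','tank','lip','grip']:
    print(t,[(np.round(d['at'],4),round(d['score'],2),np.round(proj(k,d['at']))) for d in models.mark_of(t,'wrist')][:2])
```

```text
[ 0.504 -0.06   0.454] 12.3083
near_wall [(array([ 0.569 , -0.0587,  0.1148]), 0.75, array([387., 114.]))]
rail_left [(array([ 0.4148, -0.0825,  0.0039]), 0.66, array([256., 143.])), (array([ 0.5715, -0.0034,  0.1124]), 0.62, array([387.,  54.]))]
rail_right [(array([ 0.5648, -0.1107,  0.1143]), 0.83, array([384., 166.]))]
tank [(array([ 0.6276, -0.0575,  0.0014]), 0.59, array([415., 111.]))]
lip [(array([ 0.5017, -0.124 ,  0.265 ]), 0.83, array([326., 231.]))]
grip [(array([ 0.4957, -0.1264,  0.2847]), 0.94, array([316., 247.]))]
```

View pics/w3.png

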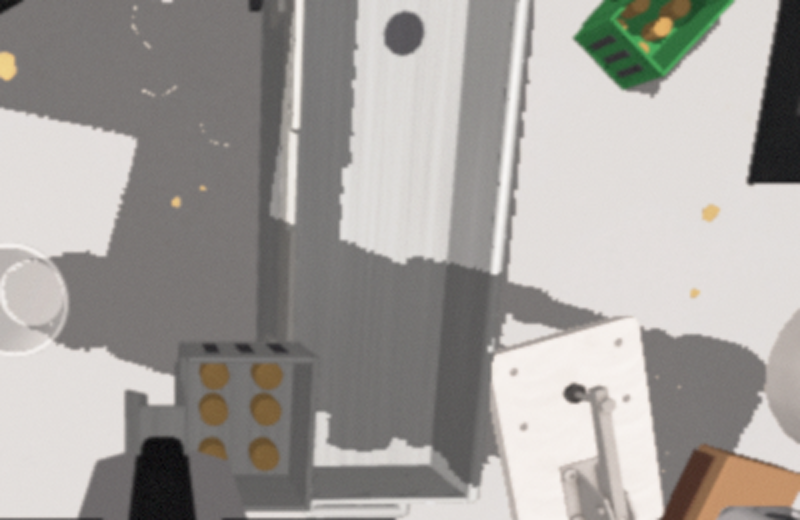

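The rail runs at crop x≈295–300, and there is a step at crop (295,130) and a change at (290,220), about a notch length apart. I'll enlarge it.

Run:
```python
from h import *
import json
im=cv2.imread('pics/w3full.png'); k=json.load(open('k3.json'))
c=im[0:180,360:410]; c=cv2.convertScaleAbs(c,alpha=1.0)
c=cv2.rotate(c,cv2.ROTATE_90_CLOCKWISE) # columns = 179-row
c=cv2.resize(c,None,fx=4.4,fy=6,interpolation=cv2.INTER_CUBIC)
g=cv2.createCLAHE(4,(4,4)).apply(cv2.cvtColor(c,cv2.COLOR_BGR2GRAY))
cv2.imwrite('pics/w3rail.png',np.vstack([c[:280],cv2.cvtColor(g,cv2.COLOR_GRAY2BGR)[:280]]))
for row in (40,65,87,109,150): print(row, np.round(ray(k,(388,row),0.114),4))
print([np.round(proj(k,[0.569+0.082*d,-0.0587+d,0.114]),1) for d in (-.056,-.036,0,.036,.056)])
```

```text
40 [0.5727 0.0084 0.114 ]
65 [ 0.572  -0.0137  0.114 ]
87 [ 0.5713 -0.0338  0.114 ]
109 [ 0.5706 -0.0544  0.114 ]
150 [ 0.5692 -0.0946  0.114 ]
[array([384. , 170.1]), array([384.9, 150.4]), array([386.5, 113.6]), array([388.3,  74.9]), array([389.3,  52.5])]
```

View pics/w3rail.png

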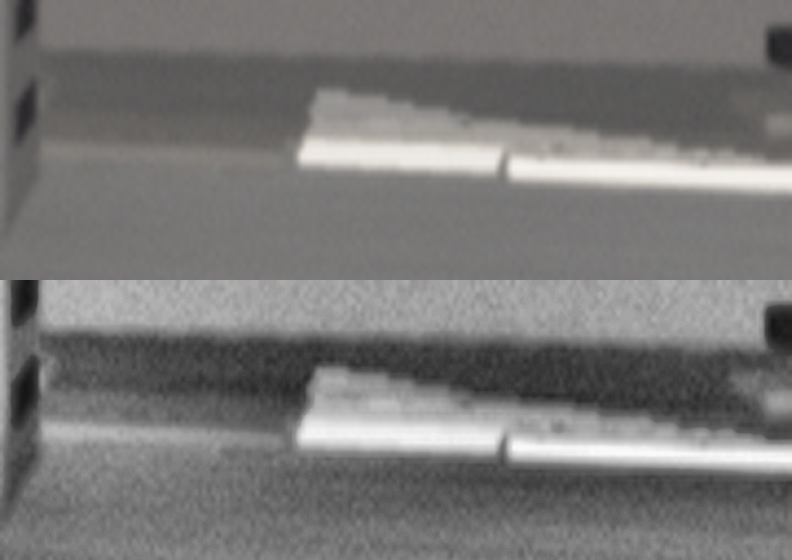

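The step at column 505 is dark-faced, and the rail to its left is offset toward the camera nadir, so it lies lower. The notch therefore runs from y≈−0.060 to −0.014, with its centre about 22 mm left of near_wall. I'll lower over rail_right (all plain rail), centring the channel by gentle probes.

Run:
```python
from h import *
import json
k=json.load(open('k3.json'))
a=ray(k,(385.5,145),.114); b=ray(k,(388.6,5),.114); print('rail line',a,b,np.degrees(np.arctan2(b[0]-a[0],b[1]-a[1])))
th=np.radians(4.7); u=np.array([np.sin(th),np.cos(th)]); n=np.array([np.cos(th),-np.sin(th)])
off=0.0334; P=np.array([0.569,-0.0587])-0.056*u; print('P',P)
q=qd(-th); P=P+0.001*n
r.move_l([*P,0.30],rot=q,vel=0.12); r.hold(0.3)
f0=np.array(T.current_wrist_force()); print('f0',f0)
print(r.move_l([*P,0.140+off],vel=0.06,guard=5), T.current_ee_pos()[2]-off)
s=r.move_l([*P,0.125+off],vel=0.03,guard=4); p=np.array(T.current_ee_pos()); print(s,p[2]-off,np.array(T.current_wrist_force())-f0)
if not s:
    c=[]
    for sg in (1,-1):
        t=p[:2]+sg*0.006*n; h=r.move_l([*t,p[2]],vel=0.012,guard=2.5); e=np.array(T.current_ee_pos()); c.append((e-p)[:2]@n)
        print(sg,h,c[-1],np.array(T.current_wrist_force())-f0); r.move_l(p,vel=0.02)
im=vision.snapshot('side'); save('s4',im,(240,130,400,310),3.2); print(T.current_t())
```

```text
rail line [ 0.56688385 -0.08933356  0.114     ] [0.57431705 0.03812327 0.114     ] 3.337671857785903
P [ 0.56441144 -0.11451169]
f0 [-0.71348461  0.43441085 -2.42749079]
False 0.1403241511061259
False 0.12488548767608527 [ 1.06282922 -0.15549243  0.19502004]
1 True 0.0020364465069971044 [ 0.85447589 -1.20804431 -0.11558826]
-1 True -0.001689412694755005 [ 3.32985068 -0.21653902  1.5777354 ]
17.8333
```

View pics/s4.png

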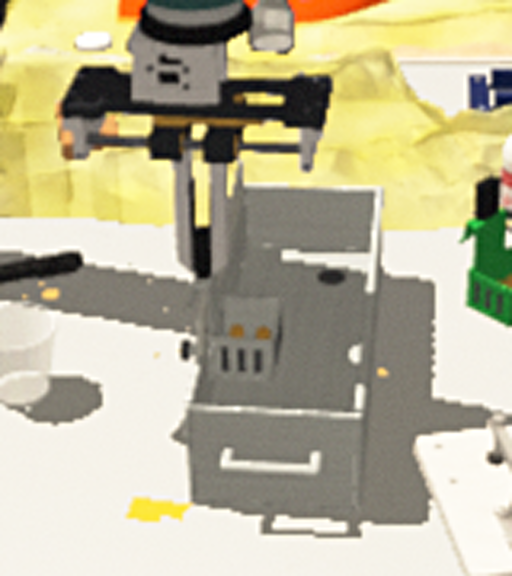

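The side view shows the pocket inside the tank, with the lip over the rail near its right part. The probes found a free play of +2.0/−1.7 mm, so it is centred. Now I'll touch down and slide gently, tracking forces.

```bash
cat > sl.py <<'E'
from h import *
th=np.radians(4.0); u=np.array([np.sin(th),np.cos(th)]); n=np.array([np.cos(th),-np.sin(th)])
off=0.0334
def F(f0): 
    r.hold(0.1); a=[np.array(T.current_wrist_force())-f0 for _ in range(3)]; f=np.mean(a,0); return np.round([f[:2]@n,f[:2]@u,f[2]],2)
E
python3 - <<'E'
from sl import *
r.hold(0.2); f0=np.array(T.current_wrist_force()); p=np.array(T.current_ee_pos())
print('touch',r.move_l([p[0],p[1],0.110+off],vel=0.015,guard=2.5),F(f0)); e=np.array(T.current_ee_pos()); z=e[2]; print('lip z',z-off,e)
np.save('st.npy',np.r_[f0,e])
lat=0.
for i in range(1,8):
    s=0.008*i; t=e[:2]+s*u+lat*n
    h=r.move_l([*t,z],vel=0.025,guard=9); f=F(f0); c=np.array(T.current_ee_pos())
    print(i,h,'y',round(c[1],4),'z',round((c[2]-off)*1e3,2),'F n,u,z',f,'lat',round(lat*1e3,1))
    if h: break
    lat+=np.clip(0.0003*(f[0]),-.0006,.0006) if abs(f[0])>1 else 0
    z+=np.clip(0.0002*(f[2]-2.0),-.0004,.0004)
print(T.current_t())
E
```

```text
touch True [-0.15  1.31  7.58]
lip z 0.11363763386116431 [ 0.56513323 -0.11450856  0.14703763]
1 False y -0.1062 z 113.67 F n,u,z [-0.45 -0.14  3.76] lat 0.0
2 False y -0.0979 z 113.72 F n,u,z [0.32 0.86 1.29] lat 0.0
3 False y -0.09 z 113.72 F n,u,z [-0.34  1.61  0.88] lat 0.0
4 False y -0.0822 z 113.74 F n,u,z [ 0.16 -0.22  1.3 ] lat 0.0
5 False y -0.0744 z 113.72 F n,u,z [-0.28 -0.21  4.53] lat 0.0
6 False y -0.066 z 113.73 F n,u,z [0.74 2.15 1.97] lat 0.0
7 False y -0.0581 z 113.75 F n,u,z [0.79 1.21 1.05] lat 0.0
22.825
```

Run:
```python
from sl import *
st=np.load('st.npy'); f0=st[:3]; p=np.array(T.current_ee_pos()); z=st[5]
h=r.move_l([*(p[:2]+0.013*u),z],vel=0.025,guard=9); print(h,F(f0),T.current_ee_pos()[1])
p=np.array(T.current_ee_pos()); z=p[2]
for i in range(14):
    t=p[:2]+0.0018*i*u
    h=r.move_l([*t,z],vel=0.02,guard=8); 
    d=r.move_l([*t,z-0.003],vel=0.015,guard=3.5); c=np.array(T.current_ee_pos()); print(i,h,d,'y',round(c[1],4),'lipz',round((c[2]-off)*1e3,2),F(f0))
    if c[2]<z-0.002: print('dropping'); break
    r.move_l([*t,z-0.0002],vel=0.02)
print(T.current_t())
```

```text
False [0.49 0.85 1.65] -0.044689847582420915
0 False True y -0.0447 lipz 113.43 [-0.62 -0.13  7.67]
1 False True y -0.0432 lipz 113.27 [-0.84  0.84  6.53]
2 False True y -0.041 lipz 112.81 [-0.56  0.79  6.72]
3 False False y -0.0393 lipz 110.33 [-0.73  1.18  0.04]
dropping
26.7417
```

It dropped at y=−0.039, close to the camera estimate. I'll move 2 mm further in and lower to the notch floor.

Run:
```python
from sl import *
st=np.load('st.npy'); f0=st[:3]; p=np.array(T.current_ee_pos()); t=p[:2]+0.002*u
print(r.move_l([*t,p[2]],vel=0.01,guard=4),F(f0))
t=np.array(T.current_ee_pos())[:2]
d=r.move_l([*t,0.1025+off],vel=0.015,guard=3); c=np.array(T.current_ee_pos()); print('seat',d,'y',c[1],'lipz',(c[2]-off)*1e3,F(f0))
im=vision.snapshot('wrist'); cv2.imwrite('pics/w6full.png',im[:,:,::-1]); im=vision.snapshot('side'); save('s6',im,(240,130,400,310),3.2); print(T.current_t())
```

```text
False [-0.11  0.46 -0.62]
seat True y -0.03730878034903734 lipz 104.65648220300338 [0.51 0.27 8.24]
27.825
```

View pics/s6.png

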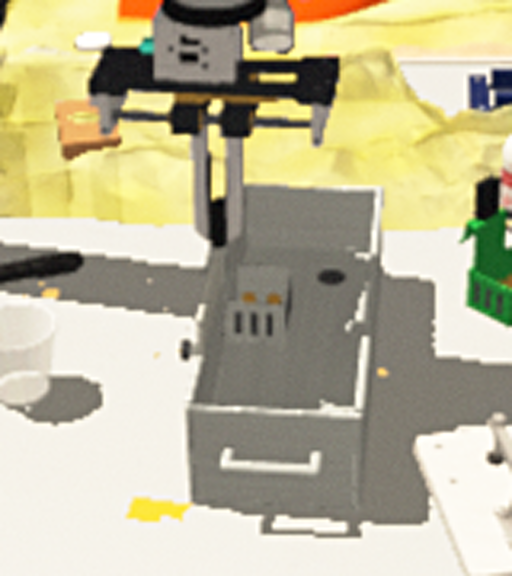

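The lip's total descent is 9.0 mm, with firm contact on the floor, so it is fully seated. The side view shows the basket in the tank and level. Now I'll ease off, release, rise and check.

Run:
```python
from sl import *
p=np.array(T.current_ee_pos()); r.move_l([p[0],p[1],p[2]+0.0003],vel=0.01)
gripper_to(0.04); r.hold(0.3); print(T.current_opening())
print(r.move_l([p[0],p[1],p[2]+0.06],vel=0.06,guard=5))
r.move_l([p[0]-0.06,p[1]-0.03,p[2]+0.15],vel=0.15)
k=vision.get_calibration('wrist'); im=vision.snapshot('wrist')
for t in ['lip','grip','basket','near_wall']: print('w',t,[(np.round(d['at'],4),round(d['score'],2)) for d in models.mark_of(t,'wrist')][:2])
u_,v_=map(int,proj(k,[0.57,-0.04,0.11])); print(u_,v_)
x0=max(0,min(640-200,u_-100)); y0=max(0,min(400-150,v_-75)); A=cv2.resize(im[y0:y0+150,x0:x0+200],(600,450),interpolation=cv2.INTER_CUBIC)
im2=vision.snapshot('side')
for t in ['lip','grip','basket','cup','block']: print('s',t,[(np.round(d['at'],4),round(d['score'],2)) for d in models.mark_of(t,'side')][:2])
B=cv2.resize(im2[160:310,275:345],(210,450),interpolation=cv2.INTER_CUBIC)[:, :200]
cv2.imwrite('pics/end.png',np.hstack([A,B])[:,:,::-1]); print(T.current_t())
```

```text
0.039927838354729794
False
w lip [(array([ 0.5731, -0.0375,  0.1038]), 0.92), (array([0.7773, 0.068 , 0.0691]), 0.79)]
w grip [(array([ 0.5677, -0.0387,  0.123 ]), 0.69), (array([0.7812, 0.0673, 0.0925]), 0.65)]
w basket [(array([ 8.00e-01,  4.36e-02, -3.00e-04]), 0.74), (array([ 0.5977, -0.0409,  0.0348]), 0.73)]
w near_wall [(array([ 0.5678, -0.0589,  0.1132]), 0.67)]
382 155
s lip [(array([0.7794, 0.0637, 0.0749]), 0.85), (array([ 0.5717, -0.0373,  0.1093]), 0.84)]
s grip [(array([ 0.5678, -0.0356,  0.1296]), 0.72)]
s basket [(array([ 0.5976, -0.0412,  0.0303]), 0.92), (array([0.8034, 0.0449, 0.0021]), 0.56)]
s cup [(array([ 0.4122, -0.0835, -0.0027]), 0.7)]
s block [(array([ 0.4086,  0.3357, -0.0041]), 0.68)]
31.6917
```

View pics/end.png

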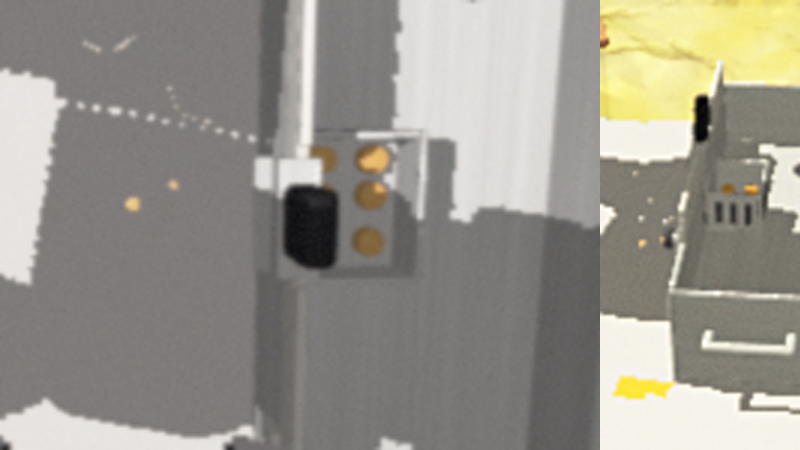

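The basket hangs on its own in the notch: the grip is at (310,228) in the wrist crop, the rail continues from the lip's edge, and the pocket is square inside the tank. The gripper is clear of everything, so I'm handing in.

```bash
python3 -c "
from h import *
r.hold(0.5); print(r.sign_off(), T.current_t())"
```

```text
the job is handed in; nothing more can be done
the job is handed in; nothing more can be done
```

The basket now hangs by itself in the notch, inside the tank, and the job is handed in. The last clock reading was 31.7 s, just before a short final hold and the hand-in.

**What I did:** I picked the steel basket up by its black grip and lowered the lip over plain rail at rail_right. Then I slid it about 77 mm toward the middle at roughly 1–8 N. It began to drop at y ≈ −0.039 m, close to the notch centre I had read from the wrist camera (−0.037 m). I pressed it to the notch floor, let go and backed away.

**Last checks:**
- **Seating:** The lip came down 9.0 mm from the plain rail, the full notch depth. After release the networks put the lip at about 104 mm (wrist) and 109 mm (side), where 105 mm is expected. The side figure is at the edge of its roughly 4 mm accuracy.
- **Hang:** The last picture shows the basket hanging square, with the gripper clear.
- **Other objects:** The cup and block are where they were at the start, within measuring error. I never went near the green look-alike.

No check failed. Two readings differed: the rail's angle came out as 3.3° from the picture and 4.7° from the networks. I slid along 4.0°, and sideways force stayed under 1 N.

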